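# Key the drive pulley onto the upright spindle and lock it with the horseshoe keeper

## Task

Fit the drive pulley on the upright spindle: set it over the shaft with its hub up, turn it under light hand pressure until the key in its bore drops into the keyway, and seat it fully down on the shoulder without forcing it. Then gently slide the horseshoe keeper fully into the groove above the hub so the pulley cannot lift off, let go, and leave the other things on the bench where they are.

Things in the scene. Friction and masses are not known exactly. Their poses are not given: they have to be found in the camera images.
- stand: Fixed grey cast stand bolted to the bench: square foot 100 x 100 x 12 mm, round clamp housing 68 mm across up to 44 mm, two clamp ears on its +x side. Origin: centre of the foot's underside, on the spindle's axis; z up. It holds a steel spindle upright and locked, so the spindle does not turn. All spindle heights are above this origin.
- seat (a point): Spindle axis at the top of its shoulder (46 mm across, height 56 mm), where the pulley's origin comes when home. Above it: keyed seat 30 mm diameter, 56 to 84 mm, 1 mm chamfer on top; plain neck 19 mm diameter, 84 to 102 mm.
- keyway_mouth (a point): Spindle axis at the top end of the keyed seat (84 mm). One straight keyway, 10 mm wide, floor 9.5 mm from the axis, runs the seat's full length and is open at this end. It faces roughly the stand's -x, anywhere up to 0.7 rad (40 degrees) to either side: its angle is not measured (this frame does not turn with it), only seen or felt.
- groove (a point): Spindle axis at the bottom of the keeper groove (102 mm): 13 mm diameter, 102 to 109 mm. Above it the head, 19 mm diameter, 109 to 121 mm, with a chamfered top. With the pulley home its hub's top is level with the bottom of the groove.
- pulley: Loose aluminium V-belt pulley, about 0.35 kg, lying hub up. Origin: underside, on the bore's axis; z up. Sheave 76 mm across, 22 mm tall; above it a hub 52 mm across up to 46 mm, with two flats 44 mm apart facing +y and -y: grip it here from above, fingertips just clear of the sheave. Bore 31.6 mm, right through, 2 mm lead-in at the bottom.
- key (a point): Steel key fixed in the pulley's bore on its -x side (a small grub screw shows in the hub on that side): 8.4 mm wide, 10 to 30 mm above the pulley's underside, inner face 11.2 mm off the axis; this point is the middle of its lower end. Off the keyway it rests on the seat's end with the pulley 18 mm above home; over it (0.8 mm free each side) the pulley slides down freely.
- keeper: Loose steel horseshoe keeper, 0.1 kg, lying flat: plate 48 mm across, 5 mm thick, slot 15 mm wide, open at the +x edge (19 mm from the origin, mouth flared to 21 mm), closed 7 mm behind the origin. Origin: underside, where the spindle's axis comes when fully in; z up. It goes in level, sideways, from any side, on the hub's top and under the spindle's head (2 mm free height).
- keeper_block (a point): Centre of the top of the keeper's solid finger block, 24 mm behind the keeper's origin (-x) and 27.5 mm above its underside. The block is 22 mm along x, 14 mm along y and stands on the plate; grip it from above across its two y sides.
- faceplate: Bystander: round metal faceplate with a short hub, 75 mm across, 27 mm tall. Leave it.
- spanner: Bystander: open-ended spanner lying flat, 191 mm long, 5 mm thick, along its own y. Leave it.
- turned_cup: Bystander: turned wooden cup, 72 mm across, 79 mm tall, standing. Leave it.
- chuck_jaw: Bystander: small steel chuck jaw, 32 x 44 x 30 mm. Leave it.

How it is judged:
By the outcome, as a careful person would: the job done as asked, in the order asked, and still so for the second after the job is handed in, with the robot touching nothing.
It also fails if it takes over 72 s, if anything falls off the work surface, if the arm or the gripper's body presses on something with over 40 N, if the wrist force passes 120 N, or if a joint passes its speed limit or range.

## Robot

A 6-joint arm with a two-finger parallel gripper is mounted at the origin on the work surface; the furniture and walls round the work are solid. World frame = base frame: x ahead of the robot, y to its left, z up, the work surface at z = 0. Lengths are in m, angles in degrees, forces in N, time in s.
With the tool pointing down it reaches from about 0.25 to 0.725 m from the base axis. Payload 9.7 kg.
Tool frame: the origin (TCP) lies at the very end of the fingers, on their centre line; the grasp point (between the pads) lies 19 mm behind it; z points along the fingers, y is the line along which they close (so a half turn about z gives the same grasp; the last joint's range is limited). The gripper opens to 85 mm and grips with 20 to 120 N. Pads are 22 mm wide; open, the fingers measure 114 mm over their backs; the gripper's body (76 mm by 85 mm) begins 54 mm behind the grasp point. The pads swing forward as they close: fully open they stand 13 mm farther back than shut.
Start: joints at [66.692, 4.979, 10.078, 95.1, 0, 90], TCP at [0.218, 0.505, 0.209] pointing down, gripper open.
Joint ranges: [-179.16, 179.16], [-48.56, 103.87], [-65.8, 70.77], [-126.05, 130.52], [-82.76, 87.17], [-180, 180]. Speed limits (degrees/s): [127.2, 127.2, 147.25, 180, 180, 180].

## Interface

Orientations are given as [roll, pitch, yaw] about the fixed x, y, z axes, in that order (R = Rz(yaw) Ry(pitch) Rx(roll)).
In Python, from workcell import bot gives the robot as it stands.
- The arm moves only by the tool arm_command, never from a script. Its argument "series" is a list of rows, each a list of 4 numbers: the shift along the tool's x, y, z in m, then the turn about the tool's z in rad. A call has exactly 5 rows; each row is the pose to reach, as a shift and turn from the pose commanded when the call began, along the tool's axes at that moment; what a row does not reach only later rows make up. A row lasts 1/10 s, in which the tool goes at most 50 mm and 8.59 degrees, less where a joint would pass 70% of its speed; a pose out of reach is approached as far as the arm can. A call with a gripper value outside its range is refused whole. "hand" is the finger opening in m, from 0 to 0.0854, set as the call begins (left out, the last holds). The fingers move at their own pace and stop on an object; "grip_force" is the grip in N (left out, the last holds). Time passes only in rows, so rows that repeat a pose let the fingers close, or fill a call up. It gives the time, the measured TCP pose, the force, the opening and the grip force at its end, in the units of the state.
- bot.get_obs(): the state, without advancing time (a new reading comes with each control period).
- bot.camera(name): name is "scene" or "top" or "wrist"; returns a dict with "color" (420x560x3 uint8, blue, green, red), "camera_matrix" (3x3 intrinsics, pixels), "xyz" and "orientation" of the camera in the world; the wrist camera has in their place "T_tool_cam" (4x4, takes a point from camera to tool coordinates, whose origin is the TCP and whose axes are the flange's). Camera axes: x right, y up, looking along -z (the intrinsics and any distortion apply to the point x, -y, -z); pixel columns grow to the right and rows downward; lengths in m; the calibration is good to about 2 mm. A picture is of the moment at which its call begins: read the wrist's pose just before it. There is no depth.
- bot.job_done(): hands the job in; it is judged then, once.
Trained networks look in the newest picture that a camera, given by its name, has taken for a name from the list of things; names that differ only in an ending like _2 or _b are one class to them, and where a whole thing is asked for, a point or a joint stands for the part that bears it (a point fixed in the world has none). Each returns a list of dicts, best first, with "confidence" (0 to 1); they miss things now and then, are a little off and sometimes report something else, mostly with a low value. They report only what shows in the picture. A call takes as long as a camera call.
- bot.find_in(camera, target): "location" ([column, row] in pixels, amid what is visible of it).
- bot.mark_of(camera, target): "location" ([column, row] in pixels: a listed point, or the origin of a listed thing).
The state is a dict: "time": time; "q": joint angles; "qd": joint speeds; "joint_efforts": joint torques, N m; "ee_pos": TCP position; "tcp_rot": TCP orientation; "wrist_force": force on the tool from outside, world axes, zero at the start; "torque": the same for the moment, N m; "opening": finger opening in m; "grasp_force": force on a finger pad.
Only numpy, scipy, OpenCV 4.12 (cv2) and the standard library are available. Lean on these libraries where they do the work, as an engineer would, in place of code of your own. Each camera call takes 0.05 s, during which the arm holds its last target. There are 200 camera calls.

## Working session

There is one attempt and no reset: what is moved stays moved. The work goes in short steps, Python scripts to look and compute and a tool call to move; the robot and the scene stay as the last step left them, time stands still between calls to the robot, and variables do not carry over. Pictures are saved under pics/ and viewed, at most 10 in all, crops included, and the job is handed in when it is done.

Besides the shell and the picture viewer there is one more tool, called as name(argument=value, ...), one argument or row to a line, values as JSON. arm_command: Moves the arm, as the interface text tells. Its arguments: {"type":"object","properties":{"series":{"type":"array"},"hand":{"type":"number"},"grip_force":{"type":"number"}},"required":["series"]}

```bash
mkdir -p pics
cat > h.py <<'E'
import numpy as np, cv2
from scipy.spatial.transform import Rotation as R
from workcell import bot
def snap(n,save=None):
    o=bot.get_obs(); c=bot.camera(n)
    if save: cv2.imwrite('pics/'+save,c['color'])
    if n=='wrist':
        T=np.eye(4);T[:3,:3]=R.from_euler('xyz',o['tcp_rot'],degrees=True).as_matrix();T[:3,3]=o['ee_pos']
        W=T@np.array(c['T_tool_cam']); p,r=W[:3,3],W[:3,:3]
    else:
        p=np.array(c['xyz']); q=np.array(c['orientation'],float)
        r=q if q.shape==(3,3) else R.from_euler('xyz',q,degrees=True).as_matrix()
    return dict(K=np.array(c['camera_matrix']),p=p,r=r,img=c['color'],o=o,d=c.get('distortion'))
def toz(v,px,z):
    k=np.linalg.inv(v['K'])@[px[0],px[1],1]; d=v['r']@(k*[1,-1,-1])
    return v['p']+d*(z-v['p'][2])/d[2]
def proj(v,P):
    c=v['r'].T@(np.array(P)-v['p']); c=v['K']@(c*[1,-1,-1]); return c[:2]/c[2]
E
python3 - <<'E'
from h import *
print(bot.get_obs())
Z=dict(stand=0,seat=.056,keyway_mouth=.084,groove=.102,pulley=0,key=.01,keeper=0,keeper_block=.0275,faceplate=0,spanner=0,turned_cup=0,chuck_jaw=0)
for n in ['top','scene']:
    v=snap(n,n+'.png'); print(n,v['p'],v['r'].round(2).tolist(),v['K'].tolist())
    for t,z in Z.items():
        for m in bot.mark_of(n,t)[:2]: print(t,np.round(m['location'],1),round(m['confidence'],2),toz(v,m['location'],z).round(4))
c=bot.camera('top'); print([k for k in c])
a=cv2.imread('pics/top.png');b=cv2.imread('pics/scene.png')
E
```

```text
{'time': 0.0, 'q': array([6.66916137e+01, 5.01018847e+00, 1.00337247e+01, 9.50994867e+01,
       1.03181263e-03, 9.00003988e+01]), 'qd': array([ 0.05509585, -0.05494738, -0.00156504, -0.0218284 ,  0.00385543,
       -0.01905155]), 'joint_efforts': array([-2.44154013e-03, -5.20398724e+01,  4.64800286e+01,  1.64280779e-02,
       -1.34488441e-04, -1.10992593e-05]), 'ee_pos': array([0.21751453, 0.50487365, 0.20848531]), 'tcp_rot': array([-1.79924050e+02, -1.03128306e-03,  1.56691214e+02]), 'wrist_force': array([ 0.04693302, -0.17265252,  0.22999469]), 'torque': array([0.02928471, 0.03541078, 0.00263556]), 'grasp_force': 0.0, 'opening': 0.08518311386182566}
top [0.29428973 0.17920117 1.08027438] [[-0.02, 0.99, -0.11], [-1.0, -0.02, 0.03], [0.03, 0.11, 0.99]] [[427.24195834176027, 0.0, 283.08126675878884], [0.0, 427.24195834176027, 201.59340466684938], [0.0, 0.0, 1.0]]
stand [255.2 155.1] 0.59 [0.5401 0.2185 0.    ]
seat [252.6 149.7] 0.96 [0.5409 0.2226 0.056 ]
keyway_mouth [255.3 145. ] 0.77 [0.5455 0.2149 0.084 ]
groove [253.8 142.8] 0.95 [0.5463 0.2177 0.102 ]
pulley [197.7 207.5] 0.6
[... 869 characters left out ...]
outh [227.9 179.2] 0.46 [0.3697 0.3051 0.084 ]
groove [300.6 164. ] 0.96 [0.5368 0.2095 0.102 ]
pulley [323. 249.] 0.94 [0.4456 0.0237 0.    ]
pulley [342.9 318.5] 0.66 [ 0.3466 -0.1396  0.    ]
key [324.2 251.7] 0.57 [0.4363 0.0109 0.01  ]
key [297.5 187.1] 0.18 [0.5368 0.2197 0.01  ]
keeper [233.6 181.5] 0.65 [0.4215 0.3649 0.    ]
keeper [199.4 205.5] 0.58 [0.2957 0.3501 0.    ]
keeper_block [227.2 180.4] 0.71 [0.3958 0.3552 0.0275]
faceplate [253.1 144.1] 0.6 [0.5674 0.4614 0.    ]
spanner [342.1 316.3] 0.93 [ 0.349  -0.1348  0.    ]
turned_cup [200.1 201.3] 0.76 [0.3058 0.3622 0.    ]
chuck_jaw [280.4 248.6] 0.66 [ 0.367   0.0937 -0.    ]
['color', 'camera_matrix', 'xyz', 'orientation']
```

Run:
```python
import cv2
a=cv2.imread('pics/top.png')[110:260,130:420]
cv2.imwrite('pics/t1.png',cv2.resize(a,None,fx=2.75,fy=2.75,interpolation=2))
```

```text
(no output)
```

View pics/t1.png

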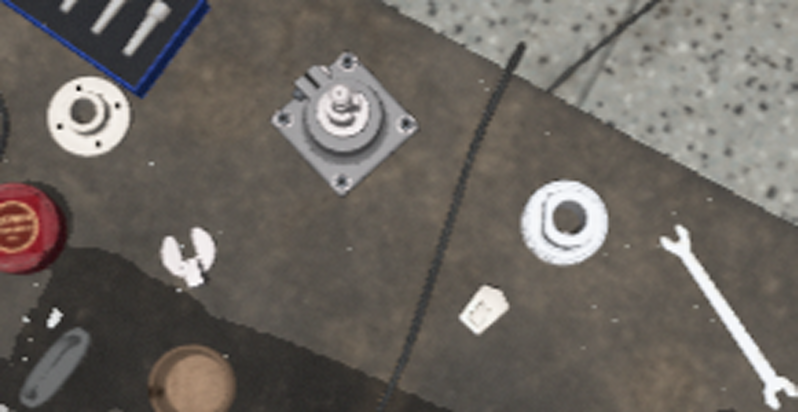

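View pics/scene.png

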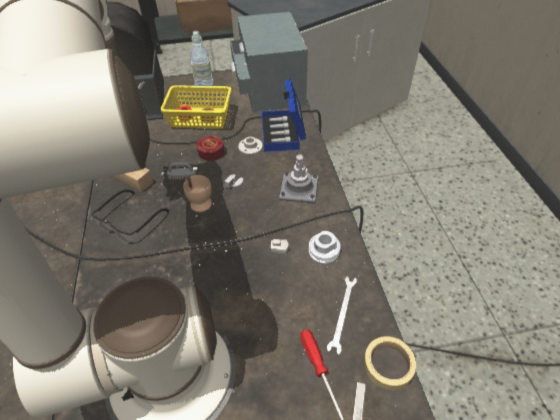

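The top picture shows the pulley at about (335,191), the keeper with its slot facing up-image at (198,203), and the stand at about (254,150) with its ears toward +x+y. The keyway therefore faces roughly -x-y. Next I'll go above the pulley.

```bash
cat >> h.py <<'E'
def go(x,y,z,yaw=None,o=None):
    "shift row in tool axes from present measured pose to the world TCP pose (yaw deg, mod 180)"
    o=o or bot.get_obs(); M=R.from_euler('xyz',o['tcp_rot'],degrees=True).as_matrix()
    s=M.T@(np.array([x,y,z])-o['ee_pos'])
    t=0 if yaw is None else -((yaw-o['tcp_rot'][2]+90)%180-90)
    print('row',s.round(4),'turn',round(np.radians(t),4),'deg',round(t,1),'q6',o['q'][5].round(1),'time',o['time'])
E
python3 - <<'E'
from h import *
v=snap('wrist'); print(bot.camera('wrist')['T_tool_cam'].round(3).tolist(), v['K'].tolist(), v['p'])
go(.44,.022,.25)
E
```

```text
[[0.001, 0.965, 0.263, 0.067], [1.0, -0.001, -0.0, -0.0], [0.0, 0.263, -0.965, -0.165], [0.0, 0.0, 0.0, 1.0]] [[344.1734849144508, 0.0, 281.8618434902576], [0.0, 344.1734849144508, 205.05603240874967], [0.0, 0.0, 1.0]] [0.15647863 0.53136417 0.37379381]
row [-0.3954 -0.3557 -0.0408] turn 0.0 deg 0 q6 90.0 time 1.45
```

arm_command(
  series=[
    [-0.036, -0.032, -0.004, 0],
    [-0.072, -0.064, -0.008, 0],
    [-0.108, -0.096, -0.008, 0],
    [-0.144, -0.128, -0.008, 0],
    [-0.178, -0.16, -0.008, 0],
  ],
)

```text
time: 1.95
ee_pos: [0.3182, 0.2861, 0.2173]
tcp_rot: [180.0, 0.0, 156.7]
wrist_force: [0.8, 0.4, -0.2]
opening: 0.0854
grasp_force: 0.0
```

arm_command(
  series=[
    [-0.036, -0.032, 0, 0],
    [-0.072, -0.064, 0, 0],
    [-0.108, -0.096, 0, 0],
    [-0.144, -0.128, 0, 0],
    [-0.178, -0.16, 0, 0],
  ],
)

```text
time: 2.45
ee_pos: [0.4185, 0.0684, 0.2174]
tcp_rot: [180.0, 0.0, 156.7]
wrist_force: [0.6, 1.0, 0.8]
opening: 0.0856
grasp_force: 0.0
```

arm_command(
  series=[
    [-0.026, -0.024, 0, 0],
    [-0.039, -0.036, 0.01, 0],
    [-0.039, -0.036, 0.01, 0],
    [-0.039, -0.036, 0.01, 0],
    [-0.039, -0.036, 0.01, 0],
  ],
)

```text
time: 2.95
ee_pos: [0.4393, 0.0227, 0.2076]
tcp_rot: [180.0, 0.0, 156.7]
wrist_force: [-0.3, 0.6, 0.9]
opening: 0.0858
grasp_force: 0.0
```

Run:
```python
from h import *
v=snap('wrist','w1.png'); o=v['o']; print(o['ee_pos'],o['tcp_rot'],o['q'],o['wrist_force'],o['time'])
for t,z in dict(pulley=0,key=.01).items():
    for m in bot.mark_of('wrist',t)[:2]: print(t,np.round(m['location'],1),m['confidence'],toz(v,m['location'],z).round(4))
```

```text
[0.43931124 0.02265111 0.20763214] [1.79981479e+02 1.58818437e-02 1.56742645e+02] [ 2.94487971e+00 -1.00459023e+01 -4.57780582e+00  9.54456690e+01
  9.60505920e-03  2.62022340e+01] [-0.32470228  0.61997078  0.9395369 ] 2.95
pulley [281.6 180. ] 0.58 [0.4451 0.0199 0.    ]
key [276.1 170.9] 0.8 [0.4319 0.0192 0.01  ]
key [533.4 211.2] 0.53 [0.584  0.2607 0.01  ]
```

View pics/w1.png

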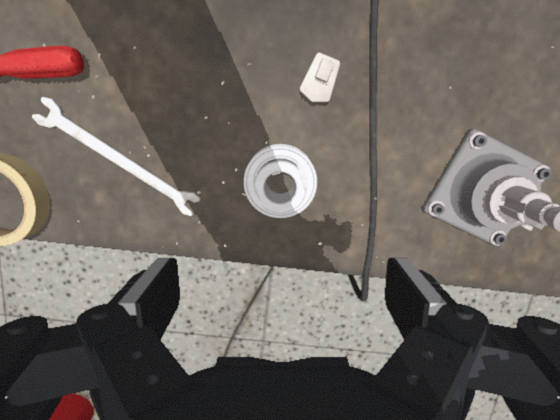

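The pulley is at (280,181), the stand at right around (490,190), and the spindle leans out of frame. I'll enlarge the pulley to read its flats and key.

Run:
```python
from h import *
a=cv2.imread('pics/w1.png')
p=cv2.resize(a[135:227,235:325],None,fx=6,fy=6,interpolation=2)
cv2.imwrite('pics/p1.png',np.clip((p.astype(float)-60)*1.2,0,255).astype('uint8'))
```

```text
(no output)
```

View pics/p1.png

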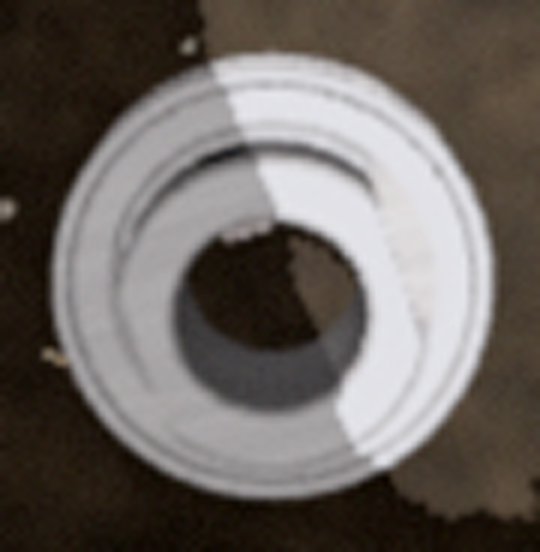

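Run:
```python
from h import *
v=snap('wrist')
f=lambda x,y,z: toz(v,(235+x/6,135+y/6),z)
print('rim c',f(272,275,.022),'bore top',f(272,317,.046))
d=f(378,195,.046)-f(418,335,.046); print('-x dir',np.degrees(np.arctan2(d[1],d[0])))
d=f(247,232,.030)-f(272,317,.046); print('key dir',np.degrees(np.arctan2(d[1],d[0])), np.hypot(*d[:2]))
for t,z in dict(pulley=0,key=.01).items():
    for m in bot.mark_of('wrist',t)[:1]: print(t,np.round(m['location'],1),m['confidence'],toz(v,m['location'],z).round(4))
go(.443,.021,.1,173)
```

```text
rim c [0.4415537  0.02012356 0.022     ] bore top [0.44354643 0.01937139 0.046     ]
-x dir 173.32328205795687
key dir 177.82164285135798 0.01183340291879652
pulley [278.4 178.5] 0.78 [0.4423 0.0174 0.    ]
key [276.7 167.9] 0.9 [0.4294 0.0211 0.01  ]
row [-3.800e-03  1.000e-04  1.074e-01] turn -0.2837 deg -16.3 q6 26.2 time 3.25
```

arm_command(
  series=[
    [-0.001, 0, 0.03, -0.12],
    [-0.003, -0.001, 0.05, -0.24],
    [-0.003, -0.001, 0.07, -0.3],
    [-0.003, -0.001, 0.08, -0.3],
    [-0.003, -0.001, 0.08, -0.3],
  ],
  hand=0.064,
)

```text
time: 3.75
ee_pos: [0.4412, 0.0199, 0.1262]
tcp_rot: [-180.0, -0.1, 173.8]
wrist_force: [-0.0, 0.5, -0.5]
opening: 0.0636
grasp_force: 0.0
```

Run:
```python
from h import *
v=snap('wrist','w2.png'); o=v['o']; print(o['ee_pos'],o['tcp_rot'],o['opening'])
for t,z in dict(pulley=0,key=.01).items():
    for m in bot.mark_of('wrist',t)[:1]: print(t,np.round(m['location'],1),m['confidence'],toz(v,m['location'],z).round(4))
for t in range(0,360,45):pass
g=cv2.resize(v['img'][70:330,120:440],None,fx=2.3,fy=2.3,interpolation=2)
cv2.imwrite('pics/p2.png',g)
```

```text
[0.44119769 0.01990366 0.12619874] [-1.79983793e+02 -1.06443167e-01  1.73784110e+02] 0.06362263285797562
pulley [279.3 195.7] 0.77 [0.4449 0.0172 0.    ]
key [276.9 178.6] 0.84 [0.4278 0.0172 0.01  ]
```

View pics/p2.png

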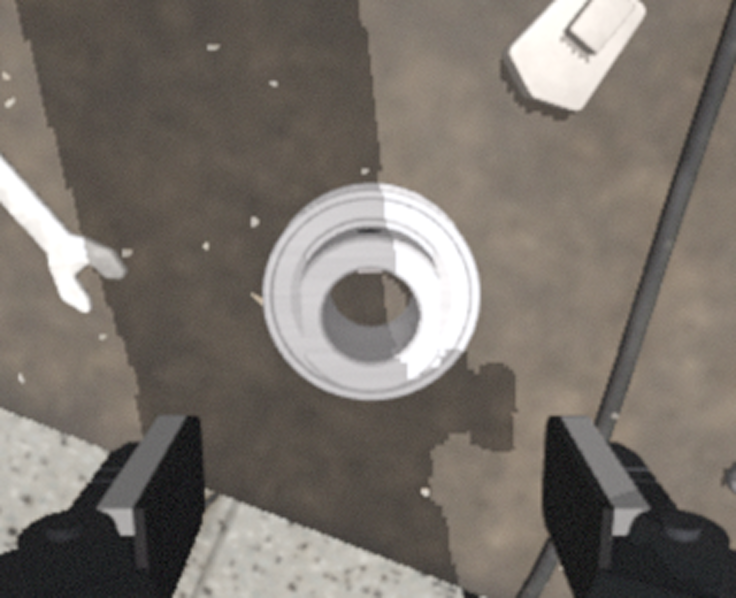

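Flats run vertical in the image, so the grip is aligned. The rim centre is at about (281,197), the bore top at (281,208), and the key is at the top of the bore.

Run:
```python
from h import *
v=snap('wrist')
print(toz(v,(281.3,196.5),.022),toz(v,(281.3,207.8),.046))
go(.443,.0195,.026)
```

```text
[0.44244969 0.01940201 0.022     ] [0.44517333 0.01914281 0.046     ]
row [-0.0004 -0.0003  0.1023] turn 0.0 deg 0 q6 8.7 time 3.95
```

arm_command(
  series=[
    [-0.001, 0, 0.035, 0],
    [-0.001, 0, 0.07, 0],
    [-0.001, 0, 0.09, 0],
    [-0.001, 0, 0.1, 0],
    [-0.001, 0, 0.1, 0],
  ],
)

```text
time: 4.45
ee_pos: [0.4426, 0.0197, 0.0269]
tcp_rot: [-180.0, -0.1, 173.9]
wrist_force: [-0.3, -0.3, -0.0]
opening: 0.0639
grasp_force: 0.0
```

arm_command(
  series=[
    [0, 0, 0, 0],
    [0, 0, 0, 0],
    [0, 0, 0, 0],
    [0, 0, 0, 0],
    [0, 0, 0, 0],
  ],
  hand=0.03,
  grip_force=40,
)

```text
time: 4.95
ee_pos: [0.443, 0.0197, 0.0275]
tcp_rot: [180.0, 0.0, 173.9]
wrist_force: [0.1, -0.6, -0.1]
opening: 0.0303
grasp_force: 0.0
```

Run:
```python
from h import *
v=snap('wrist','w3.png'); o=v['o']; print(o['ee_pos'],o['tcp_rot'],o['opening'],o['grasp_force'],o['wrist_force'])
```

```text
[0.44304705 0.01966851 0.02748058] [1.79996515e+02 2.50498544e-02 1.73880814e+02] 0.030317350546076337 0.0 [ 0.09643585 -0.6061153  -0.07851905]
```

View pics/w3.png

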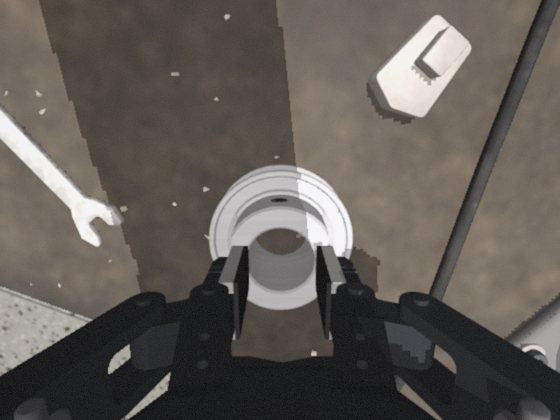

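The hub sits at the tool centre line (bore top about (281,262)), but the fingertips are still about 20 mm above the stated TCP, just over the hub top. I'll open and go lower in guarded steps.

arm_command(
  series=[
    [0, 0, 0, 0],
    [0, 0, 0, 0],
    [0, 0, 0.003, 0],
    [0, 0, 0.006, 0],
    [0, 0, 0.008, 0],
  ],
  hand=0.066,
)

```text
time: 5.5
ee_pos: [0.4427, 0.0197, 0.0187]
tcp_rot: [-180.0, -0.0, 173.9]
wrist_force: [-0.1, 0.2, 0.7]
opening: 0.0661
grasp_force: 0.0
```

arm_command(
  series=[
    [0, 0, 0.002, 0],
    [0, 0, 0.004, 0],
    [0, 0, 0.006, 0],
    [0, 0, 0.006, 0],
    [0, 0, 0.006, 0],
  ],
)

```text
time: 6.0
ee_pos: [0.4429, 0.0197, 0.0132]
tcp_rot: [-180.0, -0.0, 173.9]
wrist_force: [-1.1, 0.4, 0.0]
opening: 0.0661
grasp_force: 0.0
```

arm_command(
  series=[
    [0, 0, 0.003, 0],
    [0, 0, 0.006, 0],
    [0, 0, 0.008, 0],
    [0, 0, 0.008, 0],
    [0, 0, 0.008, 0],
  ],
)

```text
time: 6.5
ee_pos: [0.4428, 0.0197, 0.0051]
tcp_rot: [-180.0, -0.0, 173.9]
wrist_force: [0.1, 0.5, -0.3]
opening: 0.066
grasp_force: 0.0
```

arm_command(
  series=[
    [0, 0, 0, 0],
    [0, 0, 0, 0],
    [0, 0, 0, 0],
    [0, 0, 0, 0],
    [0, 0, 0, 0],
  ],
  hand=0.036,
  grip_force=50,
)

```text
time: 7.0
ee_pos: [0.4432, 0.0196, 0.0057]
tcp_rot: [180.0, 0.0, 173.9]
wrist_force: [-2.0, -0.1, 5.7]
opening: 0.0429
grasp_force: 51.8
```

arm_command(
  series=[
    [0, 0, -0.01, 0],
    [0, 0, -0.04, 0],
    [0, 0, -0.08, 0],
    [0, 0, -0.12, 0],
    [0, 0, -0.15, 0],
  ],
)

```text
time: 7.5
ee_pos: [0.4428, 0.0197, 0.1577]
tcp_rot: [180.0, 0.1, 173.9]
wrist_force: [0.1, -1.4, -3.3]
opening: 0.0428
grasp_force: 52.0
```

Run:
```python
from h import *
o=bot.get_obs(); print(o['ee_pos'],o['opening'],o['grasp_force'],o['wrist_force'])
# mean stand estimate from both fixed cameras: triangulate via axis, least squares over marks
Z=dict(stand=0,seat=.056,keyway_mouth=.084,groove=.102)
for n in ['top','scene']:
    L=[]
    for k in range(2):
        v=snap(n)
        for t,z in Z.items():
            for m in bot.mark_of(n,t)[:1]: L.append(toz(v,m['location'],z)[:2])
    print(n,np.median(L,0),np.std(L,0))
go(.46,.19,.17,180)
```

```text
[0.44282877 0.0196896  0.15769274] 0.04283879042995127 52.01005123793948 [ 0.08765393 -1.41589006 -3.30079477]
top [0.54629022 0.21972011] [0.04805587 0.04826261]
scene [0.54279819 0.22269596] [0.00326149 0.0055505 ]
row [ 0.0011  0.1712 -0.0148] turn -0.1068 deg -6.1 q6 8.7 time 8.5
```

arm_command(
  series=[
    [-0.018, 0.029, -0.003, 0],
    [-0.035, 0.058, -0.006, 0],
    [-0.053, 0.087, -0.01, 0],
    [-0.07, 0.115, -0.01, 0],
    [-0.07, 0.115, -0.01, 0],
  ],
)

```text
time: 9.0
ee_pos: [0.5263, 0.1292, 0.1642]
tcp_rot: [180.0, -0.0, 174.0]
wrist_force: [-0.3, -0.6, -4.4]
opening: 0.0431
grasp_force: 52.5
```

Run:
```python
from h import *
v=snap('wrist','w4.png'); o=v['o']; print(o['ee_pos'],o['tcp_rot'],o['q'].round(1),o['opening'])
Z=dict(stand=0,seat=.056,keyway_mouth=.084,groove=.102)
for t,z in Z.items():
    for m in bot.mark_of('wrist',t)[:1]: print(t,np.round(m['location'],1),m['confidence'],toz(v,m['location'],z).round(4),proj(v,[.543,.219,z]).round(0))
c=proj(v,[.543,.219,.09]).astype(int)
print(c); x0=max(c[0]-95,0);y0=max(c[1]-75,0)
cv2.imwrite('pics/p4.png',cv2.resize(v['img'][y0:y0+150,x0:x0+200],None,fx=4,fy=4,interpolation=2)); print(x0,y0)
```

```text
[0.52632967 0.12917164 0.16419805] [ 1.79970435e+02 -2.54887744e-02  1.74016512e+02] [13.8  3.2  3.2 90.   0.  19.8] 0.04307409013752922
stand [377.5 185. ] 0.61 [0.5386 0.2217 0.    ] [375. 190.]
seat [391.4 199.5] 0.73 [0.5386 0.218  0.056 ] [393. 205.]
keyway_mouth [406.9 213.1] 0.96 [0.5422 0.2208 0.084 ] [404. 214.]
groove [413.2 220.4] 0.95 [0.5419 0.2189 0.102 ] [413. 222.]
[407 216]
312 141
```

View pics/p4.png

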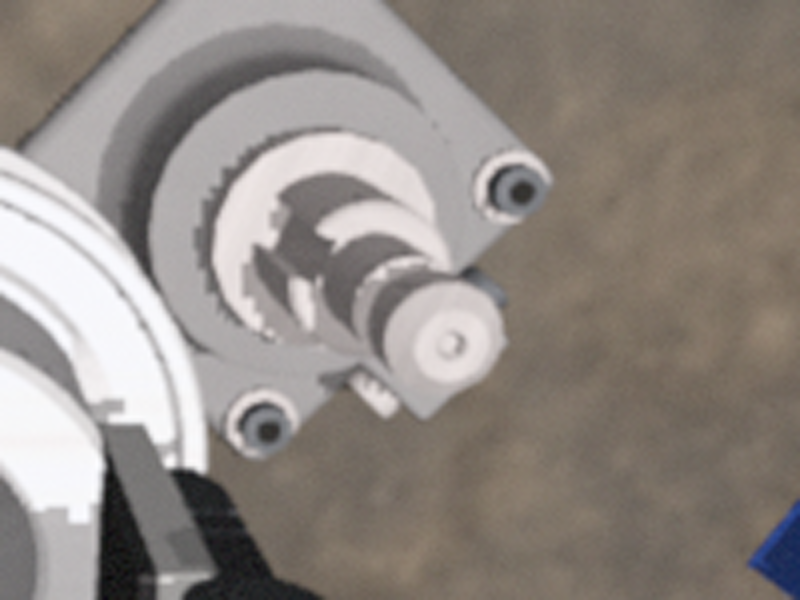

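The spindle head top is at crop (452,343), i.e. (425,227), and a dark keyway notch shows near crop (300,240), on its left. I'll overlay angle marks to read it.

Run:
```python
from h import *
v=snap('wrist')
a=toz(v,(312+452/4,141+343/4),.121); print('axis',a)
for s in [(512,190),(268,428)]: print('bolt',toz(v,(312+s[0]/4,141+s[1]/4),.012))
x0,y0,k=370,165,12
x0=int(proj(v,[a[0],a[1],.084])[0])-36;y0=int(proj(v,[a[0],a[1],.084])[1])-28
x0-=6
img=cv2.resize(v['img'][y0:y0+46,x0:x0+62],None,fx=k,fy=k,interpolation=2)
for z,c in((.084,(0,0,255)),(.06,(0,160,0))):
  for g in range(150,310,15):
    P=[a[0]+.015*np.cos(np.radians(g)),a[1]+.015*np.sin(np.radians(g)),z]
    p=((proj(v,P)-[x0,y0]+.5)*k).astype(int)
    cv2.circle(img,tuple(map(int,p)),3,c,-1)
    if g%30==0: cv2.putText(img,str(g),tuple(map(int,p+[4,4])),0,.4,c,1)
cv2.imwrite('pics/p5.png',img); print(img.shape)
```

```text
axis [0.53882612 0.21653178 0.121     ]
bolt [0.54406267 0.2740816  0.012     ]
bolt [0.59838415 0.21480434 0.012     ]
(552, 744, 3)
```

View pics/p5.png

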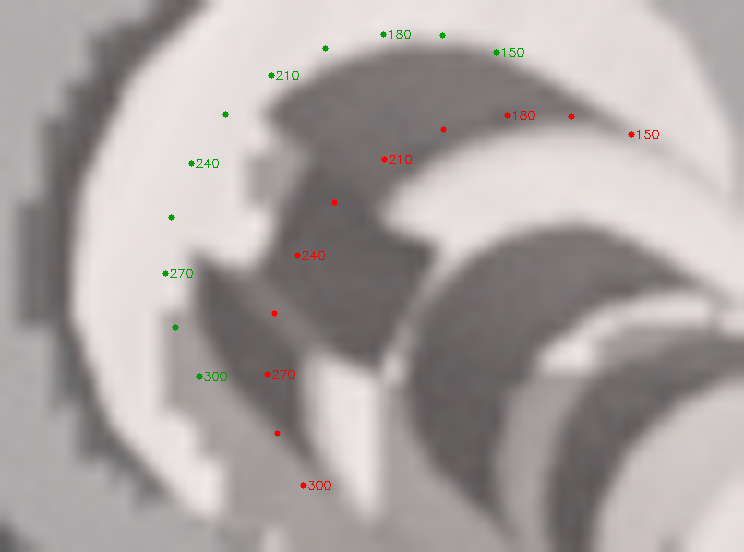

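Run:
```python
from h import *
v=snap('wrist'); a=np.array([.5388,.2165])
c=proj(v,[.53882612,.21653178,.084]).astype(int); x0,y0=c[0]-42,c[1]-28
f=lambda x,y,z=.084: toz(v,(x0+x/12-.5,y0+y/12-.5),z)[:2]
A,B,C,D=f(440,240),f(380,375),f(385,205),f(303,348)
for P,Q in((A,B),(C,D)):
    d=P-Q; print('len',np.hypot(*d),'normal',np.degrees(np.arctan2(d[0],-d[1]))%360, 'mid',(P+Q)/2)
m=(A+B)/2; n=(C+D)/2; u=n-m; print(np.degrees(np.arctan2(u[1],u[0]))%360,np.hypot(*u))
th=np.radians(235); print('axis from floor mid',m+.0-.0095*np.array([np.cos(th),np.sin(th)]))
```

```text
len 0.00915746751923966 normal 245.0815800462056 mid [0.53563586 0.21038046]
len 0.010104708218610564 normal 238.70767673851765 mid [0.53320919 0.20636481]
238.8553479850778 0.004691926862359736
axis from floor mid [0.54108483 0.2181624 ]
```

Keyway at about 240° in world. Now I'll average the network's marks for the axis and for the pulley in hand.

```bash
cat >> h.py <<'E'
def avg(targets,n=8,cam='wrist'):
    "targets {name:(z, near_xy)}; medians of world xy over n pictures"
    L={t:[] for t in targets}
    for i in range(n):
        v=snap(cam)
        for t,(z,near) in targets.items():
            for m in bot.mark_of(cam,t):
                P=toz(v,m['location'],z)[:2]
                if np.hypot(*(P-near))<.015: L[t].append(P); break
    r={t:np.array(a) for t,a in L.items()}
    for t,a in r.items():
        if len(a): print(t,len(a),'med',np.median(a,0).round(4),'sd',a.std(0).round(4))
    return v
S=lambda c:dict(seat=(.056,c),keyway_mouth=(.084,c),groove=(.102,c))
E
python3 - <<'E'
from h import *
o=bot.get_obs(); z=o['ee_pos'][2]-.0057; print(o['ee_pos'])
avg(dict(**S([.541,.2185]),pulley=(z,o['ee_pos'][:2]),key=(z+.01,o['ee_pos'][:2]+[-.0126,.001])),10)
E
```

```text
[0.52448037 0.12589867 0.16552298]
seat 10 med [0.5402 0.2188] sd [0.0012 0.0006]
keyway_mouth 9 med [0.5414 0.2191] sd [0.0011 0.0009]
groove 10 med [0.5411 0.2197] sd [0.0005 0.0011]
pulley 10 med [0.5245 0.1257] sd [0.0007 0.0008]
key 10 med [0.5108 0.1278] sd [0.0006 0.001 ]
```

arm_command(
  series=[
    [-0.002, 0.03, 0, -0.14],
    [-0.004, 0.06, 0, -0.28],
    [-0.006, 0.085, 0, -0.42],
    [-0.0066, 0.0946, 0, -0.56],
    [-0.0066, 0.0946, 0, -0.7],
  ],
)

```text
time: 12.85
ee_pos: [0.5414, 0.2214, 0.1647]
tcp_rot: [180.0, -0.0, -145.6]
wrist_force: [-0.3, -1.8, -3.4]
opening: 0.0426
grasp_force: 52.7
```

arm_command(
  series=[
    [0, 0, 0, -0.14],
    [0, 0, 0, -0.28],
    [0, 0, 0, -0.434],
    [0, 0, 0, -0.434],
    [0, 0, 0, -0.434],
  ],
)

```text
time: 13.35
ee_pos: [0.5414, 0.2199, 0.1651]
tcp_rot: [180.0, -0.0, -121.4]
wrist_force: [0.4, 0.4, -4.2]
opening: 0.0428
grasp_force: 52.8
```

Run:
```python
from h import *
o=bot.get_obs(); z=o['ee_pos'][2]-.0057; e=o['ee_pos'][:2]
th=np.radians(o['tcp_rot'][2]); u=np.array([np.cos(th),np.sin(th)])
avg(dict(**S([.541,.219]),pulley=(z,e),key=(z+.01,e+.0126*u)),6)
o=bot.get_obs();print(o['ee_pos'],o['tcp_rot'],o['wrist_force'],o['torque'],o['opening'])
go(.541,.2193,.135,239)
```

```text
pulley 6 med [0.5412 0.2202] sd [0.0007 0.0009]
key 6 med [0.5345 0.2077] sd [0.0009 0.0005]
[0.54138    0.21990354 0.1651655 ] [ 1.79997986e+02 -1.74789060e-03 -1.21144601e+02] [-0.5991213  -0.28458886 -3.36030104] [-0.04530288  0.00151496  0.006354  ] 0.042822845741206664
row [0.0007 0.     0.0302] turn -0.0025 deg -0.1 q6 -36.7 time 15.15
```

arm_command(
  series=[
    [0.0006, 0, 0.015, 0],
    [0.0006, 0, 0.03, 0],
    [0.0006, 0, 0.038, 0],
    [0.0006, 0, 0.043, 0],
    [0.0006, 0, 0.046, 0],
  ],
)

```text
time: 15.65
ee_pos: [0.541, 0.2194, 0.1191]
tcp_rot: [180.0, -0.0, -121.1]
wrist_force: [0.3, -0.9, -3.6]
opening: 0.0429
grasp_force: 52.8
```

arm_command(
  series=[
    [0, 0, 0.003, 0],
    [0, 0, 0.006, 0],
    [0, 0, 0.009, 0],
    [0, 0, 0.012, 0],
    [0, 0, 0.015, 0],
  ],
)

```text
time: 16.15
ee_pos: [0.5411, 0.2194, 0.104]
tcp_rot: [-180.0, 0.0, -121.1]
wrist_force: [-0.1, 0.4, -3.6]
opening: 0.0432
grasp_force: 52.8
```

arm_command(
  series=[
    [0, 0, 0.003, 0],
    [0, 0, 0.006, 0],
    [0, 0, 0.009, 0],
    [0, 0, 0.012, 0],
    [0, 0, 0.014, 0],
  ],
)

```text
time: 16.65
ee_pos: [0.541, 0.2194, 0.0898]
tcp_rot: [180.0, -0.0, -121.1]
wrist_force: [-0.5, -0.0, -2.9]
opening: 0.0429
grasp_force: 52.8
```

arm_command(
  series=[
    [0, 0, 0.002, 0],
    [0, 0, 0.004, 0],
    [0, 0, 0.006, 0],
    [0, 0, 0.007, 0],
    [0, 0, 0.007, 0],
  ],
)

```text
time: 17.15
ee_pos: [0.541, 0.2194, 0.083]
tcp_rot: [180.0, -0.0, -121.1]
wrist_force: [0.2, -0.1, -3.6]
opening: 0.0428
grasp_force: 52.8
```

Bore is over the seat with no contact. Now I'll go down gently to where the key meets the seat's end.

arm_command(
  series=[
    [0, 0, 0.001, 0],
    [0, 0, 0.002, 0],
    [0, 0, 0.003, 0],
    [0, 0, 0.004, 0],
    [0, 0, 0.0045, 0],
  ],
)

```text
time: 17.65
ee_pos: [0.541, 0.2194, 0.0785]
tcp_rot: [180.0, -0.0, -121.1]
wrist_force: [-0.6, -0.4, -4.2]
opening: 0.043
grasp_force: 52.8
```

arm_command(
  series=[
    [0, 0, 0.001, 0],
    [0, 0, 0.002, 0],
    [0, 0, 0.003, 0],
    [0, 0, 0.003, 0],
    [0, 0, 0.003, 0],
  ],
)

```text
time: 18.15
ee_pos: [0.5411, 0.2194, 0.0757]
tcp_rot: [180.0, -0.0, -121.1]
wrist_force: [0.2, 0.2, -3.8]
opening: 0.043
grasp_force: 52.8
```

The key has entered the keyway at once with no resistance. I'll continue down.

arm_command(
  series=[
    [0, 0, 0.002, 0],
    [0, 0, 0.004, 0],
    [0, 0, 0.006, 0],
    [0, 0, 0.008, 0],
    [0, 0, 0.009, 0],
  ],
)

```text
time: 18.65
ee_pos: [0.541, 0.2193, 0.0663]
tcp_rot: [180.0, -0.0, -121.1]
wrist_force: [-0.3, 0.1, -4.8]
opening: 0.043
grasp_force: 52.9
```

arm_command(
  series=[
    [0, 0, 0.001, 0],
    [0, 0, 0.002, 0],
    [0, 0, 0.003, 0],
    [0, 0, 0.0035, 0],
    [0, 0, 0.0035, 0],
  ],
)

```text
time: 19.15
ee_pos: [0.5411, 0.2194, 0.0632]
tcp_rot: [-180.0, -0.0, -121.1]
wrist_force: [-0.2, -0.7, -3.8]
opening: 0.0428
grasp_force: 52.9
```

arm_command(
  series=[
    [0, 0, 0.0005, 0],
    [0, 0, 0.001, 0],
    [0, 0, 0.0015, 0],
    [0, 0, 0.0015, 0],
    [0, 0, 0.0015, 0],
  ],
)

```text
time: 19.65
ee_pos: [0.5411, 0.2194, 0.0617]
tcp_rot: [-180.0, 0.0, -121.1]
wrist_force: [-0.1, 0.4, -3.5]
opening: 0.0429
grasp_force: 53.0
```

arm_command(
  series=[
    [0, 0, 0.0003, 0],
    [0, 0, 0.0006, 0],
    [0, 0, 0.0009, 0],
    [0, 0, 0.0009, 0],
    [0, 0, 0.0009, 0],
  ],
)

```text
time: 20.15
ee_pos: [0.5411, 0.2194, 0.0617]
tcp_rot: [-180.0, 0.0, -121.1]
wrist_force: [-3.2, -1.6, 4.4]
opening: 0.0427
grasp_force: 53.9
```

Seated: TCP z is at the home value and there is about 8 N of contact. Release, lift and go to the keeper.

arm_command(
  series=[
    [0, 0, -0.0005, 0],
    [0, 0, -0.0005, 0],
    [0, 0, -0.0005, 0],
    [0, 0, -0.0005, 0],
    [0, 0, -0.0005, 0],
  ],
  hand=0.066,
)

```text
time: 20.65
ee_pos: [0.5411, 0.2194, 0.0612]
tcp_rot: [180.0, -0.0, -121.1]
wrist_force: [-0.3, 0.7, 0.4]
opening: 0.0658
grasp_force: 0.0
```

arm_command(
  series=[
    [0, 0, -0.01, 0],
    [0, 0, -0.04, 0],
    [0, 0, -0.08, 0],
    [0, 0, -0.12, 0],
    [0, 0, -0.15, 0],
  ],
)

```text
time: 21.15
ee_pos: [0.5412, 0.2194, 0.2149]
tcp_rot: [-179.9, 0.1, -121.1]
wrist_force: [-0.2, 0.1, -0.0]
opening: 0.0658
grasp_force: 0.0
```

Run:
```python
from h import *
go(.415,.362,.14,200)
avg(dict(groove=(.102,[.541,.2194]),pulley=(.056,[.541,.2194]),keeper=(0,[.4225,.366]),keeper_block=(.0275,[.398,.356])),3,'scene')
avg(dict(keeper=(0,[.4225,.366]),keeper_block=(.0275,[.398,.356])),3,'top')
```

```text
row [-0.0566  0.1819  0.0747] turn 0.6781 deg 38.9 q6 -36.8 time 21.15
groove 3 med [0.5333 0.2176] sd [0.0019 0.0039]
pulley 3 med [0.5449 0.2171] sd [0.0051 0.0058]
keeper 3 med [0.4252 0.3579] sd [0.0018 0.002 ]
keeper_block 2 med [0.4004 0.3573] sd [0.0027 0.0086]
keeper 3 med [0.4208 0.3644] sd [0.0051 0.0014]
keeper_block 3 med [0.4021 0.3607] sd [0.0023 0.0029]
```

arm_command(
  series=[
    [-0.013, 0.04, 0.01, 0.135],
    [-0.026, 0.085, 0.025, 0.27],
    [-0.04, 0.13, 0.04, 0.405],
    [-0.054, 0.172, 0.055, 0.54],
    [-0.057, 0.182, 0.06, 0.675],
  ],
)

```text
time: 22.85
ee_pos: [0.4117, 0.3645, 0.1497]
tcp_rot: [180.0, -0.1, -159.9]
wrist_force: [0.6, -0.6, 0.2]
opening: 0.066
grasp_force: 0.0
```

Run:
```python
from h import *
import time
snap('wrist');snap('wrist');snap('wrist')
v=avg(dict(keeper=(0,[.4225,.364]),keeper_block=(.0275,[.40,.358])),6)
print(v['o']['ee_pos'],v['o']['tcp_rot'])
c=proj(v,[.415,.362,.01]).astype(int); x0,y0=c-[60,45]; print(x0,y0)
cv2.imwrite('pics/p6.png',cv2.resize(v['img'][y0:y0+90,x0:x0+120],None,fx=6.5,fy=6.5,interpolation=2))
```

```text
keeper 6 med [0.4222 0.3638] sd [0.001  0.0012]
keeper_block 6 med [0.4005 0.3583] sd [0.0008 0.0016]
[0.41478081 0.36229557 0.15129253] [-1.79999886e+02 -2.22829839e-03 -1.59815034e+02]
221 142
```

View pics/p6.png

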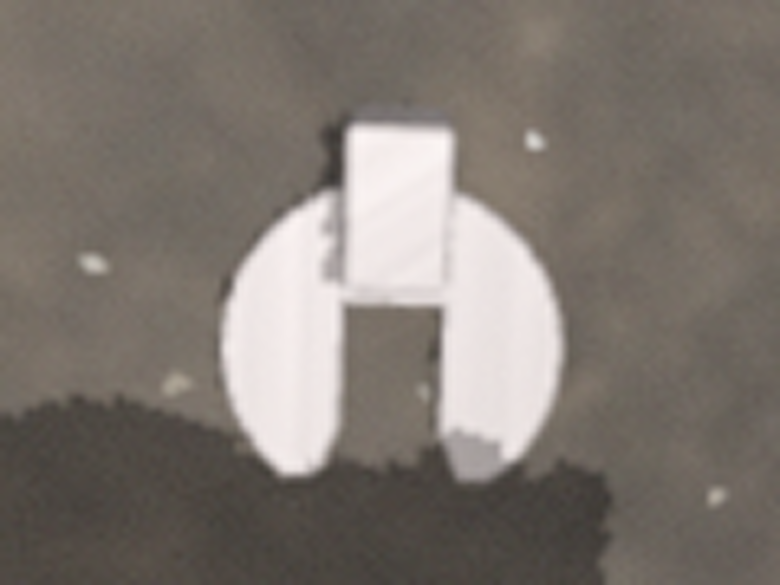

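The keeper is upright in the view: block top centre at crop (400,207), slot running down at crop x of about 391. The tool is nearly aligned with it.

Run:
```python
from h import *
v=snap('wrist'); f=lambda x,y,z: toz(v,(221+x/6.5-.42,142+y/6.5-.42),z)[:2]
b=f(400.5,207,.0275); s=f(391,310,.005); t=f(390,430,.005)
A=lambda d:np.degrees(np.arctan2(d[1],d[0]))
print('block',b,'slot',s,t,'dir',A(t-s),A(t-b),A(f(396,287,.0275)-f(401,127,.0275)), 'block len',np.hypot(*(f(396,287,.0275)-f(401,127,.0275))))
u=(t-b)/np.hypot(*(t-b)); print('origin from block',b+.024*u, 'from slot end',f(392,303,.005)+.007*u)
g=b-.001*u
go(g[0],g[1],.012,A(t-b)); go(g[0],g[1],.012)
```

```text
block [0.39981997 0.35720335] slot [0.41789692 0.36245057] [0.43458816 0.36843215] dir 19.71595381366515 17.898469965450296 18.462611294369143 block len 0.021099059758159396
origin from block [0.42265843 0.3645793 ] from slot end [0.42355305 0.36438388]
row [0.0168 0.0004 0.1393] turn 0.0399 deg 2.3 q6 21.0 time 23.95
row [0.0168 0.0004 0.1393] turn 0.0 deg 0 q6 21.0 time 23.95
```

arm_command(
  series=[
    [0.008, 0, 0.045, 0.025],
    [0.0168, 0.0004, 0.09, 0.025],
    [0.0168, 0.0004, 0.125, 0.025],
    [0.0168, 0.0004, 0.14, 0.025],
    [0.0168, 0.0004, 0.14, 0.025],
  ],
  hand=0.036,
)

```text
time: 24.45
ee_pos: [0.398, 0.3561, 0.0097]
tcp_rot: [-179.9, -0.2, -161.2]
wrist_force: [0.7, 0.7, 0.3]
opening: 0.0361
grasp_force: 0.0
```

arm_command(
  series=[
    [0, 0, 0.004, 0],
    [0, 0, 0.008, 0],
    [0, 0, 0.012, 0],
    [0, 0, 0.016, 0],
    [0, 0, 0.016, 0],
  ],
)

```text
time: 24.95
ee_pos: [0.3988, 0.3568, -0.005]
tcp_rot: [-180.0, -0.0, -161.3]
wrist_force: [0.3, 0.1, 0.4]
opening: 0.0359
grasp_force: 0.0
```

arm_command(
  series=[
    [0, 0, 0, 0],
    [0, 0, 0, 0],
    [0, 0, 0, 0],
    [0, 0, 0, 0],
    [0, 0, 0, 0],
  ],
  hand=0.006,
  grip_force=40,
)

```text
time: 25.45
ee_pos: [0.399, 0.357, -0.0044]
tcp_rot: [180.0, 0.0, -161.3]
wrist_force: [-0.2, -0.4, 2.6]
opening: 0.0125
grasp_force: 40.8
```

arm_command(
  series=[
    [0, 0, -0.01, 0],
    [0, 0, -0.04, 0],
    [0, 0, -0.08, 0],
    [0, 0, -0.12, 0],
    [0, 0, -0.13, 0],
  ],
)

```text
time: 25.95
ee_pos: [0.4002, 0.358, 0.1305]
tcp_rot: [179.9, 0.3, -161.3]
wrist_force: [-0.2, -1.0, 0.2]
opening: 0.0127
grasp_force: 40.3
```

arm_command(
  series=[
    [-0.005, -0.045, 0, 0],
    [-0.01, -0.09, 0, 0],
    [-0.015, -0.135, 0, 0],
    [-0.0205, -0.1758, 0, 0],
    [-0.0205, -0.1758, 0, 0],
  ],
)

```text
time: 26.45
ee_pos: [0.4761, 0.1932, 0.125]
tcp_rot: [-179.9, -0.0, -161.5]
wrist_force: [-0.8, 0.1, -0.2]
opening: 0.0126
grasp_force: 40.3
```

Run:
```python
from h import *
for i in range(4): snap('wrist')
o=bot.get_obs(); th=np.radians(o['tcp_rot'][2]); u=-np.array([np.cos(th),np.sin(th)])
print(o['ee_pos'],o['tcp_rot'],o['opening'],o['grasp_force'],o['wrist_force'])
e=o['ee_pos'][:2]; z=o['ee_pos'][2]+.0045
avg(dict(keeper=(z,e+.025*u),keeper_block=(z+.0275,e),groove=(.102,[.541,.2194])),8)
P=[.5411,.2194]-.07*u
go(P[0],P[1],.0986)
```

```text
[0.47440622 0.19749436 0.12505376] [ 1.79988297e+02 -3.22286435e-02 -1.61231428e+02] 0.01265543965828757 40.30315697193146 [-0.29591747  0.25426322 -0.51140969]
keeper 7 med [0.4983 0.2053] sd [0.0008 0.0007]
keeper_block 8 med [0.4767 0.1989] sd [0.0008 0.0005]
groove 7 med [0.5405 0.2195] sd [0.0007 0.0005]
row [ 0.     -0.0001  0.0267] turn 0.0 deg 0 q6 3.8 time 28.25
```

arm_command(
  series=[
    [0, 0, 0.008, 0],
    [0, 0, 0.016, 0],
    [0, 0, 0.0264, 0],
    [0, 0, 0.0264, 0],
    [0, 0, 0.0264, 0],
  ],
)

```text
time: 28.75
ee_pos: [0.4745, 0.1969, 0.0984]
tcp_rot: [-180.0, -0.1, -161.3]
wrist_force: [-0.8, 0.6, -0.7]
opening: 0.0126
grasp_force: 40.3
```

arm_command(
  series=[
    [-0.004, 0, 0, 0],
    [-0.008, 0, 0, 0],
    [-0.012, 0, 0, 0],
    [-0.016, 0, 0, 0],
    [-0.02, 0, 0, 0],
  ],
)

```text
time: 29.25
ee_pos: [0.4942, 0.2036, 0.0989]
tcp_rot: [-180.0, 0.0, -161.3]
wrist_force: [1.1, -0.5, -1.0]
opening: 0.0126
grasp_force: 40.3
```

arm_command(
  series=[
    [-0.0025, 0, 0, 0],
    [-0.005, 0, 0, 0],
    [-0.0075, 0, 0, 0],
    [-0.01, 0, 0, 0],
    [-0.012, 0, 0, 0],
  ],
)

```text
time: 29.75
ee_pos: [0.5053, 0.2074, 0.0989]
tcp_rot: [180.0, -0.0, -161.3]
wrist_force: [0.2, 0.4, -0.5]
opening: 0.0123
grasp_force: 40.3
```

arm_command(
  series=[
    [-0.002, 0, 0, 0],
    [-0.004, 0, 0, 0],
    [-0.006, 0, 0, 0],
    [-0.007, 0, 0, 0],
    [-0.008, 0, 0, 0],
  ],
)

```text
time: 30.25
ee_pos: [0.5127, 0.2099, 0.0989]
tcp_rot: [180.0, -0.0, -161.3]
wrist_force: [0.9, 0.5, -1.7]
opening: 0.013
grasp_force: 40.3
```

arm_command(
  series=[
    [-0.001, 0, 0, 0],
    [-0.002, 0, 0, 0],
    [-0.003, 0, 0, 0],
    [-0.004, 0, 0, 0],
    [-0.0045, 0, 0, 0],
  ],
)

```text
time: 30.75
ee_pos: [0.5169, 0.2113, 0.0989]
tcp_rot: [180.0, -0.0, -161.3]
wrist_force: [-1.5, 0.5, 0.7]
opening: 0.0127
grasp_force: 40.4
```

arm_command(
  series=[
    [-0.0002, 0, 0, 0],
    [-0.0004, 0, 0, 0],
    [-0.0006, 0, 0, 0],
    [-0.0006, 0, 0, 0],
    [-0.0006, 0, 0, 0],
  ],
)

```text
time: 31.25
ee_pos: [0.5171, 0.2114, 0.0989]
tcp_rot: [180.0, -0.1, -161.3]
wrist_force: [-5.9, -2.1, 2.2]
opening: 0.0131
grasp_force: 40.6
```

Slot end touches the groove (about 6 N), so the keeper is fully in. I'll ease it down onto the hub, open, and lift away.

arm_command(
  series=[
    [0.0003, 0, 0.0003, 0],
    [0.0003, 0, 0.0006, 0],
    [0.0003, 0, 0.0009, 0],
    [0.0003, 0, 0.0009, 0],
    [0.0003, 0, 0.0009, 0],
  ],
)

```text
time: 31.75
ee_pos: [0.5171, 0.2113, 0.098]
tcp_rot: [180.0, -0.0, -161.3]
wrist_force: [-5.0, -1.3, 2.4]
opening: 0.0127
grasp_force: 40.7
```

arm_command(
  series=[
    [0, 0, 0, 0],
    [0, 0, 0, 0],
    [0, 0, 0, 0],
    [0, 0, 0, 0],
    [0, 0, 0, 0],
  ],
  hand=0.032,
)

```text
time: 32.25
ee_pos: [0.5174, 0.2115, 0.098]
tcp_rot: [180.0, 0.0, -161.3]
wrist_force: [0.5, -0.3, -0.5]
opening: 0.0321
grasp_force: 0.0
```

arm_command(
  series=[
    [0, 0, -0.005, 0],
    [0, 0, -0.02, 0],
    [0, 0, -0.05, 0],
    [0, 0, -0.08, 0],
    [0, 0, -0.1, 0],
  ],
)

```text
time: 32.75
ee_pos: [0.5177, 0.2116, 0.2017]
tcp_rot: [180.0, 0.2, -161.3]
wrist_force: [-0.0, -0.1, 0.6]
opening: 0.0323
grasp_force: 0.0
```

arm_command(
  series=[
    [0.02, 0, 0, 0],
    [0.04, 0, 0, 0],
    [0.05, 0, 0, 0],
    [0.05, 0, 0, 0],
    [0.05, 0, 0, 0],
  ],
)

```text
time: 33.25
ee_pos: [0.4703, 0.1955, 0.1985]
tcp_rot: [180.0, 0.1, -161.2]
wrist_force: [-0.8, 0.5, 0.1]
opening: 0.0321
grasp_force: 0.0
```

Run:
```python
from h import *
for i in range(3): snap('wrist')
v=avg(dict(keeper=(.102,[.541,.2194]),keeper_block=(.1295,[.518,.212]),pulley=(.056,[.541,.2194])),6)
c=proj(v,[.535,.217,.1]).astype(int); x0,y0=np.maximum(c-[65,55],0); print(v['o']['ee_pos'],v['o']['wrist_force'],x0,y0)
cv2.imwrite('pics/p7.png',cv2.resize(v['img'][y0:y0+110,x0:x0+140],None,fx=5,fy=5,interpolation=2))
```

```text
keeper 6 med [0.5402 0.2187] sd [0.001  0.0009]
keeper_block 6 med [0.5196 0.2134] sd [0.001  0.0008]
pulley 6 med [0.5422 0.2193] sd [0.0012 0.0012]
[0.46987325 0.19532896 0.19800415] [ 0.46340435 -0.20553393  0.04127794] 216 223
```

View pics/p7.png

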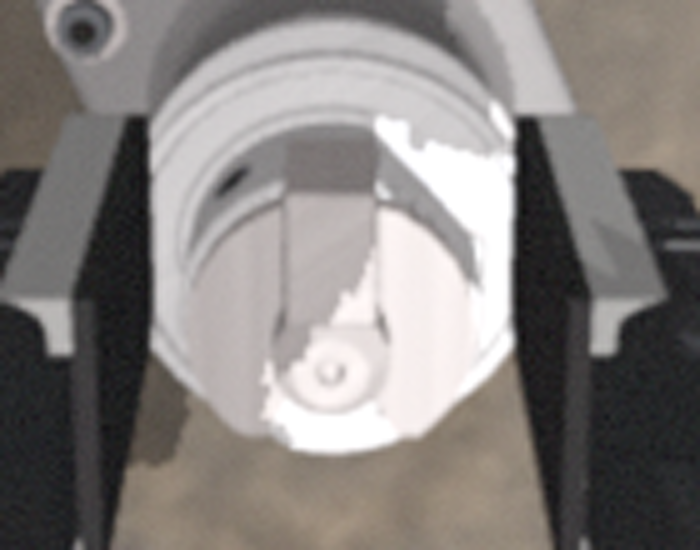

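The picture shows the keeper plate around the spindle under the head (head centre at crop (333,372)), sitting on the hub of the seated pulley. The gripper is clear, so I'll hand it in.

```bash
python3 -c "
from workcell import bot
print(bot.job_done())"
```

```text
the job is handed in; nothing more can be done
None
```

The pulley is keyed and seated on the shoulder, the keeper is fully in its groove on top of the hub, and the gripper is clear; I handed the job in at about 34 s without touching the other bench items, but the hand-in returned no verdict.

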